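# Complete the bottle rack and set the last cap for the autoclave

## Task

Get this rack ready for the autoclave: stand the two loose square glass bottles upright in the two empty places of the steel rack, either way round, fully down, so that the row is complete. Then take the bottle that has no tape over its cap: screw the cap clockwise (seen from above) until it bottoms out, and back it off a quarter turn so that the bottle can vent. Finish while still gripping that cap in that position, so that I can tape it without it turning, and leave everything else where it stands.

Things in the scene. Friction and masses are not known exactly. Their poses are not given: they have to be found in the camera images.
- bottle: The loose bottle without tape, standing on the bench, an empty square glass bottle, 56 x 56 mm in plan with rounded upright edges: straight sides up to 64 mm, domed shoulder to 82 mm, round neck, white screw cap on top; about 0.25 kg. Origin: centre of its underside; z up its axis, x and y square to its flat sides (any side may face any way in the rack). It may be lifted by its cap
- screw_cap: White ribbed screw cap of the bottle without tape, started on its thread: 39 mm across, 14 mm high, origin at the centre of its lower edge, z up. The lower edge is 87 mm above the bottle's underside when screwed home, and higher by 4 mm per turn of unscrewing (1 to 2.5 mm higher at the start). It does not come off, drags with about 0.05 N m and stays where it is left
- thread (a joint): Angle of the screw cap on its bottle in rad: 0 = bottomed out (a hard stop), growing as it is unscrewed, anticlockwise from above; one turn = 6.28. A quarter turn back from the stop is 1.57. At the start it is between 2.0 and 3.4.
- rack: Fixed stainless sheet rack, 86 mm (x) by 264 mm (y), 42 mm high: three square places in a row along its y axis, 84 mm apart. Each is a 61 mm square hole, square to the rack, in the 4 mm top plate (38 to 42 mm above the bench) over a floor 7 mm above the bench; a bottle has 2.5 mm of play a side and cannot turn by more than about 5 degrees. Origin: centre of its underside, at bench height
- taped_bottle: The second loose bottle on the bench, of the same shape and weight; its cap is already set and held by a beige strip of tape, 13 mm wide, over the cap and down two opposite shoulders, so it does not turn. This cap, 39 mm across, spans 88 to 102 mm above the underside, and the bottle may be lifted by it. Origin and axes as for the other bottle
- middle_place (a point): Centre of the rack's middle place (empty), on its floor (7 mm above the bench), at y = 0 in the rack's frame; its axes are the rack's.
- end_place (a point): Centre of the empty end place, on its floor (7 mm above the bench), at y = +84 mm in the rack's frame; its axes are the rack's.
- rack_bottle: A third such bottle, taped, already standing in the rack's other end place (y = -84 mm), 102 mm high. Leave it alone. Origin: centre of its underside.
- beaker: Bystander: a clear glass beaker, 54 mm across and 68 mm high. Leave it alone.
- petri_dish_0: Bystander: a clear closed petri dish, 60 mm across and 15 mm high. Leave it alone.
- petri_dish_1: Bystander: a second, like petri dish. Leave it alone.
- tape_roll: Bystander: a roll of beige tape lying flat, 60 mm across and 24 mm high. Leave it alone.
- forceps: Bystander: steel forceps lying flat, 134 mm long. Leave it alone.
- marker: Bystander: a black felt marker lying flat, 144 mm long, 15 mm thick. Leave it alone.

How it is judged (in metres and radians):
On the way, in this order (a step that is already met when the one before it is completed fails the run):
1. both loose bottles stand upright in the two empty places, fully down ((((horizontal distance between bottle and end_place below 0.007 m and z of bottle in the frame of end_place between -0.004 and 0.005 m and angle between bottle's own z axis and vertical below 0.08 rad) and (horizontal distance between taped_bottle and middle_place below 0.007 m and z of taped_bottle in the frame of middle_place between -0.004 and 0.005 m and angle between taped_bottle's own z axis and vertical below 0.08 rad)) or ((horizontal distance between bottle and middle_place below 0.007 m and z of bottle in the frame of middle_place between -0.004 and 0.005 m and angle between bottle's own z axis and vertical below 0.08 rad) and (horizontal distance between taped_bottle and end_place below 0.007 m and z of taped_bottle in the frame of end_place between -0.004 and 0.005 m and angle between taped_bottle's own z axis and vertical below 0.08 rad))) and linear speed of each of bottle, taped_bottle below 0.03 m/s), for 0.3 s.
2. with the row complete, the untaped cap is screwed home on its stop ((((horizontal distance between bottle and end_place below 0.007 m and z of bottle in the frame of end_place between -0.004 and 0.005 m and angle between bottle's own z axis and vertical below 0.08 rad) and (horizontal distance between taped_bottle and middle_place below 0.007 m and z of taped_bottle in the frame of middle_place between -0.004 and 0.005 m and angle between taped_bottle's own z axis and vertical below 0.08 rad)) or ((horizontal distance between bottle and middle_place below 0.007 m and z of bottle in the frame of middle_place between -0.004 and 0.005 m and angle between bottle's own z axis and vertical below 0.08 rad) and (horizontal distance between taped_bottle and end_place below 0.007 m and z of taped_bottle in the frame of end_place between -0.004 and 0.005 m and angle between taped_bottle's own z axis and vertical below 0.08 rad))) and value of joint thread below 0.1 rad), for 0.2 s.
At the end, for the whole second after the job is handed in: Both bottles stand upright in the two places (within 7 mm of centre, under 5 mm above the floor, tilt below 0.08 rad); the untaped cap is 1.57 +- 0.30 rad above its stop, at rest and gripped by the fingers (over 2 N); the third bottle is still in its place ((((horizontal distance between bottle and end_place below 0.007 m and z of bottle in the frame of end_place between -0.004 and 0.005 m and angle between bottle's own z axis and vertical below 0.08 rad) and (horizontal distance between taped_bottle and middle_place below 0.007 m and z of taped_bottle in the frame of middle_place between -0.004 and 0.005 m and angle between taped_bottle's own z axis and vertical below 0.08 rad)) or ((horizontal distance between bottle and middle_place below 0.007 m and z of bottle in the frame of middle_place between -0.004 and 0.005 m and angle between bottle's own z axis and vertical below 0.08 rad) and (horizontal distance between taped_bottle and end_place below 0.007 m and z of taped_bottle in the frame of end_place between -0.004 and 0.005 m and angle between taped_bottle's own z axis and vertical below 0.08 rad))) and distance of rack_bottle from where it was at the start of the episode below 0.02 m and angle between rack_bottle's own z axis and vertical below 0.15 rad and value of joint thread between 1.27 and 1.87 rad and velocity of joint thread between -0.1 and 0.1 rad/s and contact force between the fingers and screw_cap above 2 N); the arm keeps its last pose, push and grip.
It fails at once if the bottle that was already in the rack is lifted, shifted by more than 20 mm or tipped (not (distance of rack_bottle from where it was at the start of the episode below 0.02 m and angle between rack_bottle's own z axis and vertical below 0.15 rad)).
It fails at once if a bystander is moved by more than 30 mm (distance of any of beaker, petri_dish_0, petri_dish_1, tape_roll, forceps, marker from where it was at the start of the episode above 0.03 m).
It fails at once if a loose bottle is tipped over (angle between any of bottle, taped_bottle's own z axis and vertical above 0.7 rad).
It also fails if it takes over 67 s, if anything falls off the work surface, if the arm or the gripper's body presses on something with over 40 N, if the wrist force passes 120 N, or if a joint passes its speed limit or range.

## Robot

A 6-joint arm with a two-finger parallel gripper is mounted at the origin on a cart in front of the work surface, level with it; the furniture and walls round the work are solid. World frame = base frame: x ahead of the robot, y to its left, z up, the work surface at z = 0. Lengths are in mm, angles in rad, forces in N, time in s.
With the tool pointing down it reaches from about 350 to 975 mm from the base axis. Payload 7.1 kg.
Tool frame: the origin (TCP) lies at the very end of the fingers, on their centre line; the grasp point (between the pads) lies 19 mm behind it; z points along the fingers, y is the direction in which the jaws open and shut (so a half turn about z gives the same grasp; the last joint's range is limited). The gripper opens to 88 mm and grips with 3 to 60 N. Pads are 20 mm wide; open, the fingers measure 115 mm over their backs; the gripper's body (75 mm by 178 mm) begins 61 mm behind the grasp point.
Start: joints at [1.161, 0.423, 1.63, -0, 1.089, -0.019], TCP at [238.048, 577.874, 222.675] pointing down, gripper open.
Joint ranges: [-3, 3], [-0.9, 2.11], [0.09, 2.58], [-1.31, 4.45], [0.11, 2.69], [-2.54, 2.54]. Speed limits (rad/s): [2.39, 2.39, 3.01, 3.14, 3.14, 3.14].

## Interface

Orientations are given as a rotation vector (axis times angle).
In Python, from workcell import * gives the robot as it stands.
- The arm moves only by the tool play_rows, never from a script. Its argument "plan" is text: rows parted by semicolons, each of 7 numbers parted by spaces: the finger opening in cm, from 0 to 8.78, then the shift along the tool's x, y, z in cm, then the turn, a rotation vector about the tool's x, y, z in degrees. A call has 1 to 20 rows; each row shifts and turns the commanded pose from where the row before left it, along the tool's axes as they then stand; what a row does not reach is not made up. A row lasts 1/8 s, in which the tool goes at most 62.5 mm and 10.7 degrees, less where a joint would pass 70% of its speed; a pose out of reach is approached as far as the arm can. A call is refused whole if a number of a shift passes 6.25 or a number of a turn 10.7, either way. A call with a gripper value outside its range is refused whole. The fingers move at their own pace and stop on an object; the grip force is fixed at half the most. Time passes only in rows, so rows that do not move let the fingers close. It gives the time, the measured TCP pose, the force and the opening at its end, in the units of the state.
- get_obs(): the state, without advancing time (a new reading comes with each control period).
- get_image(name): name is "side" or "top"; returns a dict with "pixels" (400x640x3 uint8, red, green, blue), "range_z" (400x640 float32, mm along the optical axis (not along the pixel's ray), 0 where there is no reading), "fx", "fy", "cx", "cy" (pixels), "eye" and "attitude" of the camera in the world. Camera axes: x right, y down, z forward; pixel columns grow to the right and rows downward; lengths in mm; the calibration is good to about 2 mm. A picture is of the moment at which its call begins.
- close_job(): hands the job in, once; it reports no verdict.
The state is a dict: "t": time; "qpos": joint angles; "qvel": joint speeds; "joint_torque": joint torques, N m; "ee_pos": TCP position; "orientation": TCP orientation; "ft_force": force on the tool from outside, world axes, zero at the start; "moment": the same for the moment, N m; "width": finger opening in mm.
Only numpy, scipy, OpenCV 4.12 (cv2) and the standard library are available. Lean on these libraries where they do the work, as an engineer would, in place of code of your own. Each camera call takes 0.05 s, during which the arm holds its last target. There are 200 camera calls.

## Working session

There is one attempt and no reset: what is moved stays moved. The work goes in short steps, Python scripts to look and compute and a tool call to move; the robot and the scene stay as the last step left them, time stands still between calls to the robot, and variables do not carry over. Pictures are saved under pics/ and viewed, about 8 in all and at most 12, crops included, and the job is handed in when it is done.

Besides the shell and the picture viewer there is one more tool, called after "Request:" by a JSON object that holds its "fn" and its "kwargs", one argument or row to a line. play_rows: Moves the arm, as the interface text tells. Its arguments: {"type":"object","properties":{"plan":{"type":"string"}},"required":["plan"]}

```bash
mkdir -p pics; ls; python3 - <<'E'
from workcell import *
import cv2,pickle
o=get_obs();print(o)
for n in("side","top"):
    d=get_image(n);cv2.imwrite(f"pics/{n}0.png",d["pixels"][:,:,::-1]);pickle.dump(d,open(f"{n}0.pkl","wb"))
    print(n,d["fx"],d["cx"],d["cy"],d["eye"],d["attitude"])
E
```

```text
pics
{'t': 0.0, 'qpos': array([ 1.16098643e+00,  4.23857707e-01,  1.63068381e+00, -7.75247128e-06,
        1.08859800e+00, -1.90137017e-02]), 'qvel': array([ 0.00100743, -0.0004819 , -0.00173605, -0.00131836,  0.00160862,
        0.00018589]), 'joint_torque': array([ 7.98528963e-04, -5.44643354e+01, -2.73659420e+01,  6.44105324e-02,
        2.29882932e-02, -1.49549810e-04]), 'ee_pos': array([237.84214756, 577.37371268, 221.89359855]), 'orientation': array([-6.09894106e-01, -3.08149350e+00,  2.37621867e-03]), 'ft_force': array([-0.00543422, -0.3557165 , -1.10696153]), 'moment': array([ 0.01564878,  0.0281518 , -0.04073329]), 'width': 87.76392780726705}
side 400.39469294787784 317.60783273176054 198.44241577815473 [ 550.14390591 1085.54061989  791.05942138] [-0.0209893   2.77670283 -1.40755915]
top 393.8350761990688 318.85188928710505 199.65453715678197 [ 379.90167113  153.98764772 1077.49299942] [-2.13797762  2.12143068 -0.23407846]
```

View pics/top0.png

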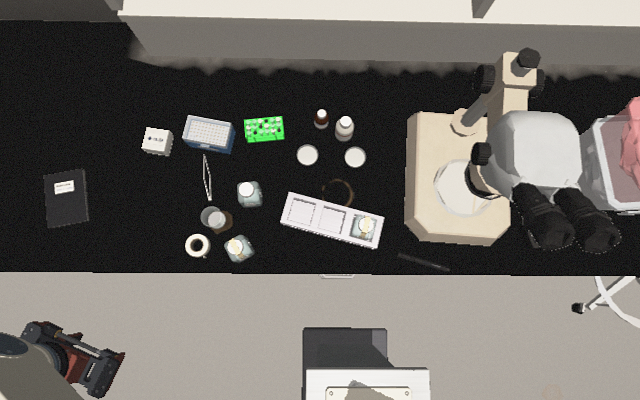

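View pics/side0.png

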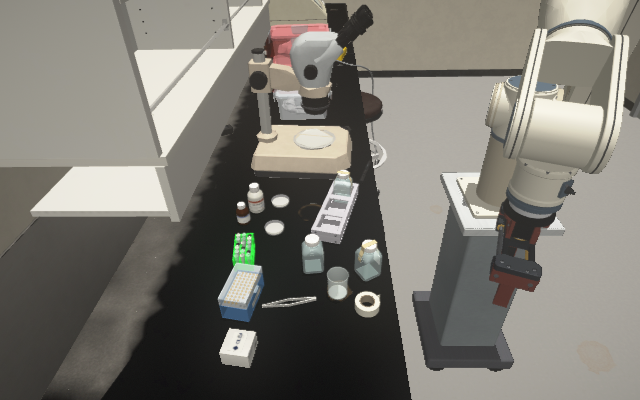

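Top view: untaped bottle at (249,190), taped at (239,247), rack from (281,195) to (384,247) with its bottle at (364,226) and empty places at about (300,210) and (332,219). The beaker (212,217) and tape roll (197,245) are left of the bottles. Next I'll make a zoomed crop and do the measuring.

```bash
cat > h.py <<'E'
import numpy as np,cv2,pickle
from scipy.spatial.transform import Rotation as R
def ray(d,u,v):
    return R.from_rotvec(d["attitude"]).apply([(u-d["cx"])/d["fx"],(v-d["cy"])/d["fy"],1])
def onz(d,u,v,z):
    r=ray(d,u,v);e=np.array(d["eye"]);return e+r*(z-e[2])/r[2]
def dep(d,u,v):
    return np.array(d["eye"])+ray(d,u,v)*d["range_z"][int(v),int(u)]
def cloud(d):
    h,w=d["range_z"].shape;v,u=np.mgrid[:h,:w]
    c=np.dstack([(u-d["cx"])/d["fx"],(v-d["cy"])/d["fy"],np.ones((h,w))])*d["range_z"][...,None]
    return R.from_rotvec(d["attitude"]).apply(c.reshape(-1,3)).reshape(h,w,3)+d["eye"]
E
python3 - <<'E'
from h import *
d=pickle.load(open("top0.pkl","rb"));s=pickle.load(open("side0.pkl","rb"))
im=d["pixels"][:,:,::-1]
c=cv2.resize(im[170:270,180:400],None,fx=3.6,fy=3.6,interpolation=cv2.INTER_CUBIC);cv2.imwrite("pics/topc.png",c)
c=cv2.resize(s["pixels"][150:330,280:420,::-1],None,fx=3.3,fy=3.3,interpolation=cv2.INTER_CUBIC);cv2.imwrite("pics/sidec.png",c)
P=cloud(d)
for n,(u,v) in dict(cap=(249,187),tcap=(238,244),rcap=(363,223),rackL=(300,212),bar=(316,216),bench=(270,240)).items(): print(n,P[v,u].round(1))
# caps by height
Z=P[...,2]
for lo,hi in((92,115),):
    m=((Z>lo)&(Z<hi)&(d["range_z"]>0)).astype(np.uint8); m[:,:180]=0;m[:,400:]=0;m[:170]=0;m[270:]=0
    n,l,st,ce=cv2.connectedComponentsWithStats(m)
    for i in range(1,n): print(st[i],ce[i].round(1),np.median(P[l==i],0).round(1),P[l==i].mean(0).round(1))
m=((Z>36)&(Z<48)).astype(np.uint8);m[:,:275]=0;m[:,390:]=0;m[:185]=0;m[255:]=0
q=P[m>0];rr=cv2.minAreaRect(q[:,:2].astype(np.float32));print("rack",rr,np.median(q[:,2]))
for n,dd in(("taped",(215,262,230,265)),("bot",(230,270,175,212))):
    a,b,c2,e=dd;mm=np.zeros_like(m);mm[c2:e,a:b]=1
    q=P[(mm>0)&(Z>8)&(Z<80)];print(n,len(q),cv2.minAreaRect(q[:,:2].astype(np.float32)))
E
```

```text
cap [603.5 307.9 101.7]
tcap [459.5 329.1 101.8]
rcap [513.2  21.  109.3]
rackL [556.4 180.3   6.3]
bar [540.2 136.8  41.4]
bench [479.5 261.3  -2.3]
[239 182  15  15 182] [245.9 189.3] [597.8 315.6 101.7] [597.6 315.6 101.4]
[358 216  15  19 202] [365.  224.7] [508.6  15.9 108.8] [509.1  15.8 108.1]
[227 239  16  16 204] [234.6 246.5] [453.4 336.8 102.2] [453.4 337.1 101.8]
rack ((532.2178344726562, 95.14599609375), (264.2074279785156, 87.06757354736328), 75.1701431274414) 41.85469240900579
taped 295 ((453.1368713378906, 337.1458740234375), (55.843711853027344, 55.561614990234375), 30.613948822021484)
bot 327 ((598.4857177734375, 316.5798645019531), (56.59634780883789, 55.9384765625), 6.69672966003418)
```

View pics/topc.png

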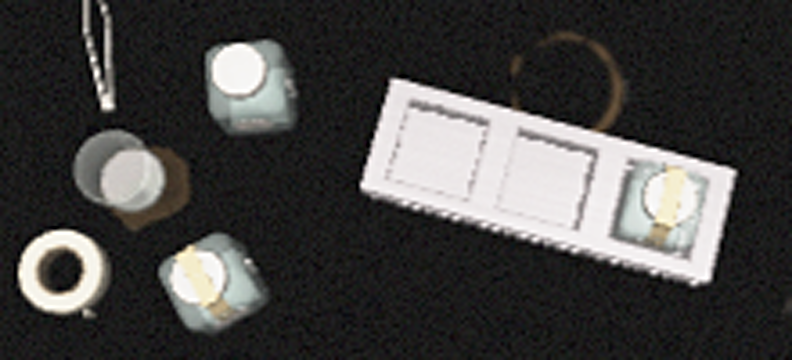

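View pics/sidec.png

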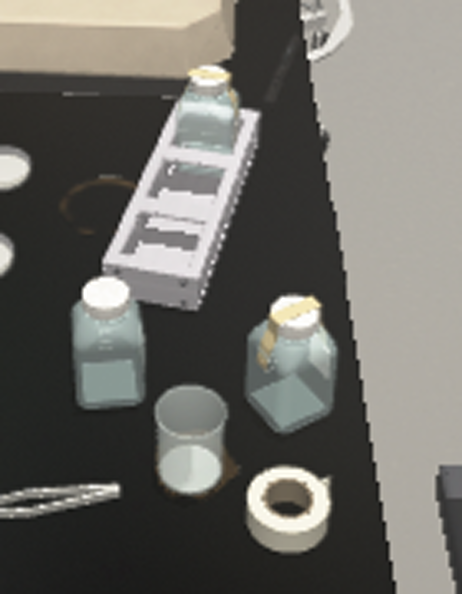

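Untaped cap is at crop (238,68), taped at (200,275), and the rack's empty holes at (440,150) and (555,180). The sizes fit what was given: rack 264x87 mm, bottles 56 mm square, cap tops about 102 mm. I'll check these against the side camera and write a move helper.

```bash
cat >> h.py <<'E'
def go(o,x,y,z,yaw):
    "turn about tool z (deg) first, then shift in tool cm, to tool-y yaw"
    r=R.from_rotvec(o["orientation"]);ty=r.apply([0,1,0]);c=np.degrees(np.arctan2(ty[1],ty[0]))
    dy=(yaw-c+180)%360-180
    rt=R.from_euler('z',yaw,degrees=True)*R.from_matrix([[0,1,0],[1,0,0],[0,0,-1]]) # tool y->x', x->y'
    e=(r.inv()*rt).as_rotvec(degrees=True)
    s=(r*R.from_rotvec([0,0,-dy],degrees=True)).inv().apply(np.array([x,y,z])-o["ee_pos"])/10
    print("yaw",c.round(2),"turn",e.round(2),"-> turn z",round(-dy,2),"shift cm",s.round(3),"q",np.round(o["qpos"],3))
def st(o): print(round(o["t"],2),o["ee_pos"].round(2),"F",o["ft_force"].round(2),"M",o["moment"].round(3),"w",round(o["width"],2))
E
python3 - <<'E'
from h import *
from workcell import *
s=pickle.load(open("side0.pkl","rb"));P=cloud(s);Z=P[...,2]
m=((Z>94)&(Z<115)).astype(np.uint8);m[:165]=0;m[280:]=0;m[:,:280]=0;m[:,400:]=0
n,l,stt,ce=cv2.connectedComponentsWithStats(m)
for i in range(1,n):
    if stt[i][4]>15:
        q=P[l==i];c,r=cv2.minEnclosingCircle(q[:,:2].astype(np.float32));print(stt[i],np.median(q,0).round(1),c,r)
m=((Z>36)&(Z<48)).astype(np.uint8);m[:180]=0;m[245:]=0;m[:,:305]=0;m[:,365:]=0
q=P[m>0];print("rack",cv2.minAreaRect(q[:,:2].astype(np.float32)))
o=get_obs();st(o);go(o,453.2,337,200,120.6)
E
```

```text
[337 170  13  10 101] [510.   22.8 107.4] (510.0924377441406, 15.555301666259766) 20.188262939453125
[305 234  14  12 137] [597.5 322.6 101.5] (598.5292358398438, 318.0684509277344) 19.41929054260254
[361 240  16  12 152] [453.5 342.2 101.5] (453.0998229980469, 337.7419128417969) 20.92131233215332
rack ((531.8544921875, 96.03815460205078), (271.155517578125, 86.4154052734375), 75.28659057617188)
0.1 [237.84 577.41 221.98] F [-0.03  0.41  0.81] M [ 0.021 -0.037 -0.026] w 87.61
yaw 67.61 turn [-7.000e-02 -4.000e-02 -5.299e+01] -> turn z -52.99 shift cm [ -6.302 -31.654   2.217] q [ 1.161  0.424  1.631  0.     1.089 -0.019]
```

Both cameras agree to about 1–2 mm. I'm setting off for the taped bottle.

Request:
{"fn": "play_rows", "kwargs": {
  "plan": "8.7 0 0 0 0 0 -10.6;8.7 0 0 0 0 0 -10.6;8.7 0 0 0 0 0 -10.6;8.7 0 0 0 0 0 -10.6;8.7 0 0 0 0 0 -10.6;8.7 -0.7 -3.5 0.25 0 0 0;8.7 -0.7 -3.5 0.25 0 0 0;8.7 -0.7 -3.5 0.25 0 0 0;8.7 -0.7 -3.5 0.25 0 0 0;8.7 -0.7 -3.5 0.25 0 0 0;8.7 -0.7 -3.5 0.25 0 0 0;8.7 -0.7 -3.5 0.25 0 0 0;8.7 -0.7 -3.5 0.25 0 0 0;8.7 -0.7 -3.65 0.22 0 0 0;8.7 0 0 0 0 0 0;8.7 0 0 0 0 0 0"
}}

```text
t: 2.1
ee_pos: [453.0, 337.7, 200.3]
orientation: [0.828, -3.03, -0.0]
ft_force: [0.4, 0.6, -0.6]
width: 87.2
```

```bash
python3 - <<'E'
from h import *
from workcell import *
o=get_obs();st(o);go(o,453.2,337.3,82,120.6)
E
```

```text
2.1 [453.03 337.7  200.27] F [ 0.41  0.56 -0.56] M [ 0.049  0.032 -0.008] w 87.21
yaw 120.58 turn [ 0.01 -0.03 -0.02] -> turn z -0.02 shift cm [-1.0000e-03 -4.6000e-02  1.1827e+01] q [ 0.619  0.364  1.782  0.     0.996 -1.485]
```

Request:
{"fn": "play_rows", "kwargs": {
  "plan": "8.7 0 -0.04 2.3 0 0 0;8.7 0 0 2.3 0 0 0;8.7 0 0 2.3 0 0 0;8.7 0 0 2.3 0 0 0;8.7 0 0 1.5 0 0 0;8.7 0 0 0.85 0 0 0;8.7 0 0 0 0 0 0;3 0 0 0 0 0 0;3 0 0 0 0 0 0;3 0 0 0 0 0 0;3 0 0 0 0 0 0;3 0 0 0 0 0 0"
}}

```text
t: 3.6
ee_pos: [453.7, 337.2, 85.1]
orientation: [-0.829, 3.03, 0.0]
ft_force: [-0.4, -0.2, -0.2]
width: 40.4
```

```bash
python3 - <<'E'
from h import *
from workcell import *
o=get_obs();st(o)
E
```

```text
3.6 [453.7  337.23  85.08] F [-0.39 -0.23 -0.19] M [ 0.082 -0.055  0.025] w 40.4
```

Request:
{"fn": "play_rows", "kwargs": {
  "plan": "3 0 0 0 0 0 0;3 0 0 0 0 0 0;3 0 0 -1 0 0 0;3 0 0 -2 0 0 0;3 0 0 -2 0 0 0;3 0 0 -2 0 0 0;3 0 0 -1.5 0 0 0;3 0 0 0 0 0 7.5;3 0 0 0 0 0 7.5;3 0 0 0 0 0 7.6;3 0 0 0 0 0 7.6;3 0 0 0 0 0 7.6;3 0 0 0 0 0 7.6;3 0 0 0 0 0 0"
}}

```text
t: 5.35
ee_pos: [453.5, 337.0, 170.0]
orientation: [-0.403, -3.115, 0.0]
ft_force: [0.6, -0.1, -2.5]
width: 38.1
```

```bash
python3 - <<'E'
from h import *
from workcell import *
o=get_obs();st(o);go(o,532.2,95.4,170,75.2)
E
```

```text
5.35 [453.46 337.05 170.02] F [ 0.59 -0.1  -2.47] M [ 0.039 -0.006 -0.005] w 38.14
yaw 75.28 turn [-0.02 -0.02  0.08] -> turn z 0.08 shift cm [-1.3785e+01 -2.1352e+01  6.0000e-03] q [ 0.618  0.404  1.804 -0.     0.935 -0.696]
```

Bottle lifted (-2.5 N, width 38 mm). Moving it over the middle place.

Request:
{"fn": "play_rows", "kwargs": {
  "plan": "3 -0.5 -0.75 0 0 0 0;3 -1.2 -1.85 0 0 0 0;3 -1.5 -2.3 0 0 0 0;3 -1.5 -2.3 0 0 0 0;3 -1.5 -2.3 0 0 0 0;3 -1.5 -2.3 0 0 0 0;3 -1.5 -2.3 0 0 0 0;3 -1.5 -2.3 0 0 0 0;3 -1.3 -2.1 0 0 0 0;3 -1.1 -1.65 0 0 0 0;3 -0.7 -1.2 0 0 0 0;3 0 0 0 0 0 0;3 0 0 0 0 0 0"
}}

```text
t: 6.98
ee_pos: [532.3, 95.9, 169.9]
orientation: [-0.404, -3.115, -0.0]
ft_force: [0.4, -0.0, -2.5]
width: 37.8
```

```bash
python3 - <<'E'
from h import *
from workcell import *
o=get_obs();st(o);go(o,532.2,95.4,92.5,75.2)
for n in("top","side"):
    d=get_image(n);pickle.dump(d,open(n+"1.pkl","wb"));P=cloud(d);Z=P[...,2]
    # bottle sides/shoulder of held bottle: heights ~ 85..165
    for lo,hi in((85,150),(85,128)):
        m=(Z>lo)&(Z<hi)&(np.hypot(P[...,0]-532,P[...,1]-95)<45)&(d["range_z"]>0)
        q=P[m]
        if len(q)>10: print(n,lo,len(q),q.min(0).round(1),q.max(0).round(1),cv2.minAreaRect(q[:,:2].astype(np.float32)))
    w=d["pixels"][:,:,::-1]
    c=w[150:290,270:410] if n=="top" else w[110:250,270:410]
    cv2.imwrite(f"pics/{n}1.png",cv2.resize(c,None,fx=2.8,fy=2.8,interpolation=cv2.INTER_CUBIC))
a=np.hstack([cv2.imread("pics/top1.png"),cv2.imread("pics/side1.png")]);cv2.imwrite("pics/both1.png",a)
E
```

```text
6.97 [532.34  95.93 169.91] F [ 0.44 -0.01 -2.53] M [ 0.024  0.003 -0.041] w 37.78
yaw 75.23 turn [ 0.01 -0.02  0.03] -> turn z 0.03 shift cm [-2.000e-03 -5.500e-02  7.741e+00] q [ 0.156  0.371  1.857  0.     0.914 -1.157]
side 85 368 [499.9  81.2  85.7] [562.7 134.4 150. ] ((524.230712890625, 114.66145324707031), (72.28619384765625, 39.968406677246094), 25.203908920288086)
side 85 236 [502.5  93.4  85.7] [562.7 131.3 127.9] ((529.05810546875, 117.91394805908203), (64.50907135009766, 32.5314826965332), 16.049192428588867)
```

View pics/both1.png

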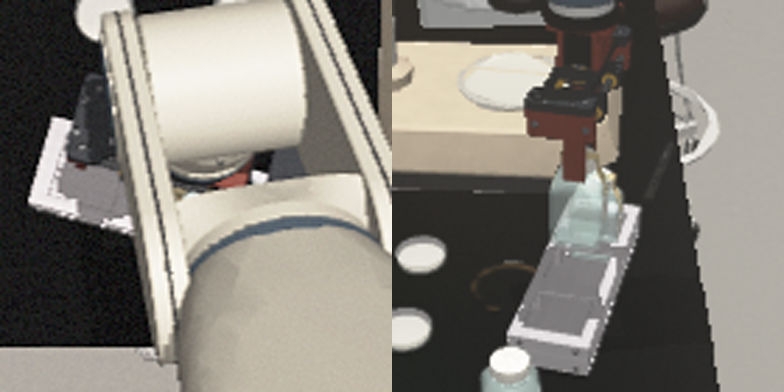

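Side view: the held bottle hangs upright above the middle hole, square to the rack. I'll check the offset of its front face before descending.

```bash
cat >> h.py <<'E'
def face(d,c,lo,hi):
    P=cloud(d);a=np.radians(-14.8);x=(P[...,0]-c[0])*np.cos(a)+(P[...,1]-c[1])*np.sin(a);y=-(P[...,0]-c[0])*np.sin(a)+(P[...,1]-c[1])*np.cos(a)
    m=(P[...,2]>lo)&(P[...,2]<hi)&(np.hypot(x,y)<48)&(y>15)&(d["range_z"]>0);x,y=x[m],y[m]
    print("rack-frame x range",np.percentile(x,[1,99]).round(1),"y med",np.median(y).round(1),"slope deg",np.degrees(np.polyfit(x[abs(x)<20],y[abs(x)<20],1)[0]).round(1),len(x))
E
python3 - <<'E'
from h import *
d=pickle.load(open("side1.pkl","rb"))
face(d,(532.2,95.4),90,115);face(d,(532.2,95.4),105,135)
E
```

```text
rack-frame x range [-28.7  25.1] y med 28.2 slope deg 0.5 128
rack-frame x range [-28.7  25. ] y med 28.3 slope deg 0.8 162
```

Request:
{"fn": "play_rows", "kwargs": {
  "plan": "3 -0.05 0 1.5 0 0 0;3 0 0 1.5 0 0 0;3 0 0 1 0 0 0;3 0 0 0.5 0 0 0;3 0 0 0.4 0 0 0;3 0 0 0.4 0 0 0;3 0 0 0 0 0 0"
}}

```text
t: 7.95
ee_pos: [533.0, 95.4, 116.9]
orientation: [-0.404, -3.115, 0.0]
ft_force: [0.7, 0.3, -3.3]
width: 38.2
```

```bash
python3 - <<'E'
from h import *
from workcell import *
o=get_obs();st(o);go(o,532.6,95.4,92.5,75.2)
E
```

```text
7.95 [532.99  95.4  116.89] F [ 0.7   0.33 -3.27] M [ 0.04   0.003 -0.039] w 38.16
yaw 75.21 turn [-0.   -0.01  0.01] -> turn z 0.01 shift cm [ 0.038 -0.009  2.439] q [ 0.155  0.452  1.886 -0.     0.804 -1.157]
```

Bottle is in the hole with no contact force. Lowering it the rest of the way.

Request:
{"fn": "play_rows", "kwargs": {
  "plan": "3 0 0 0.6 0 0 0;3 0 0 0.6 0 0 0;3 0 0 0.6 0 0 0;3 0 0 0.4 0 0 0;3 0 0 0.2 0 0 0;3 0 0 0.1 0 0 0;3 0 0 0 0 0 0"
}}

```text
t: 8.82
ee_pos: [533.2, 95.4, 92.1]
orientation: [0.404, 3.115, 0.0]
ft_force: [0.3, 0.3, -2.2]
width: 38.3
```

```bash
python3 - <<'E'
from h import *
from workcell import *
o=get_obs();st(o)
E
```

```text
8.82 [533.19  95.42  92.11] F [ 0.34  0.35 -2.2 ] M [-0.004 -0.052  0.043] w 38.32
```

Request:
{"fn": "play_rows", "kwargs": {
  "plan": "3 0 0 0.08 0 0 0;3 0 0 0 0 0 0;6 0 0 0 0 0 0;6 0 0 0 0 0 0;6 0 0 0 0 0 0;6 0 0 -1 0 0 0;6 0 0 -2 0 0 0;6 0 0 -2 0 0 0;6 0 0 -2 0 0 0;6 0 0 -1.5 0 0 0;6 0 0 0 0 0 0"
}}

```text
t: 10.2
ee_pos: [533.8, 95.6, 177.5]
orientation: [0.404, 3.113, 0.001]
ft_force: [-0.1, 0.0, 0.4]
width: 60.2
```

```bash
python3 - <<'E'
from h import *
from workcell import *
o=get_obs();st(o);go(o,598.3,316.8,180,161.5)
E
```

```text
10.2 [533.83  95.56 177.5 ] F [-0.08  0.04  0.36] M [ 0.     0.051 -0.007] w 60.16
yaw 75.21 turn [-5.000e-02  1.500e-01 -8.629e+01] -> turn z -86.29 shift cm [-23.026   0.905  -0.225] q [ 0.155  0.361  1.85   0.     0.927 -1.157]
```

Request:
{"fn": "play_rows", "kwargs": {
  "plan": "8.7 0 1 0 0 0 0;8.7 0 2.4 0 0 0 0;8.7 -0.1 3 0 0 0 0;8.7 -0.1 3 0 0 0 0;8.7 -0.1 3 0 0 0 0;8.7 -0.1 3 0 0 0 0;8.7 -0.1 3 0 0 0 0;8.7 -0.1 2.6 0 0 0 0;8.7 -0.07 2 0 0 0 0;8.7 0 0 0 0 0 -10;8.7 0 0 0 0 0 -10;8.7 0 0 0 0 0 -10;8.7 0 0 0 0 0 -10;8.7 0 0 0 0 0 -10;8.7 0 0 0 0 0 -10;8.7 0 0 0 0 0 -10;8.7 0 0 0 0 0 -10;8.7 0 0 0 0 0 -6.3;8.7 0 0 0 0 0 0"
}}

```text
t: 12.58
ee_pos: [598.0, 316.2, 175.5]
orientation: [1.834, -2.55, -0.0]
ft_force: [0.2, 0.4, -0.3]
width: 86.8
```

```bash
python3 - <<'E'
from h import *
from workcell import *
o=get_obs();st(o);go(o,598.5,317,85,161.5)
d=get_image("side");pickle.dump(d,open("side2.pkl","wb"))
P=cloud(d);Z=P[...,2]
c=d["pixels"][150:290,270:410,::-1];cv2.imwrite("pics/side2.png",cv2.resize(c,None,fx=3,fy=3,interpolation=cv2.INTER_CUBIC))
for n,c0 in(("tap",(532.2,95.4)),("rk",(510.7,14.2))):
    m=(Z>99)&(Z<118)&(np.hypot(P[...,0]-c0[0],P[...,1]-c0[1])<30);q=P[m];print(n,len(q),cv2.minEnclosingCircle(q[:,:2].astype(np.float32)),np.median(q[:,2]),q[:,2].max())
E
```

```text
12.57 [597.97 316.17 175.51] F [ 0.16  0.4  -0.3 ] M [ 0.103  0.047 -0.033] w 86.78
yaw 161.45 turn [ 0.04 -0.04 -0.05] -> turn z -0.05 shift cm [-0.102 -0.031  9.051] q [ 0.469  0.549  1.54  -0.     1.053 -2.349]
  return _methods._mean(a, axis=axis, dtype=dtype,
  ret = ret.dtype.type(ret / rcount)
Traceback (most recent call last):
ValueError: zero-size array to reduction operation maximum which has no identity
```

View pics/side2.png

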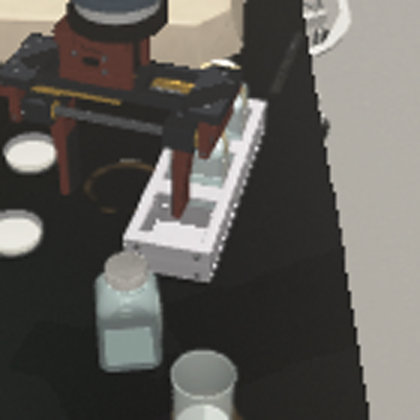

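Taped bottle stands in the middle place, partly hidden by the gripper, and the untaped cap is below the open fingers. Descending and gripping.

Request:
{"fn": "play_rows", "kwargs": {
  "plan": "8.7 -0.08 -0.03 2 0 0 0;8.7 0 0 2.3 0 0 0;8.7 0 0 2.3 0 0 0;8.7 0 0 1.5 0 0 0;8.7 0 0 0.9 0 0 0;8.7 0 0 0 0 0 0;3 0 0 0 0 0 0;3 0 0 0 0 0 0;3 0 0 0 0 0 0;3 0 0 0 0 0 0;3 0 0 0 0 0 0;3 0 0 0 0 0 0;3 0 0 0 0 0 0;3 0 0 0 0 0 0"
}}

```text
t: 14.38
ee_pos: [598.9, 316.7, 86.3]
orientation: [-1.835, 2.549, -0.0]
ft_force: [0.3, 0.1, -0.1]
width: 37.9
```

```bash
python3 - <<'E'
from h import *
from workcell import *
o=get_obs();st(o)
E
```

```text
14.38 [598.94 316.75  86.26] F [ 0.26  0.07 -0.08] M [ 0.056 -0.06  -0.005] w 37.89
```

Request:
{"fn": "play_rows", "kwargs": {
  "plan": "3 0 0 -1 0 0 0;3 0 0 -2 0 0 0;3 0 0 -2 0 0 0;3 0 0 -2 0 0 0;3 0 0 -1.5 0 0 0;3 0 0 0 0 0 5;3 0 0 0 0 0 6;3 0 0 0 0 0 6;3 0 0 0 0 0 4.5;3 0 0 0 0 0 0;3 0 0 0 0 0 0"
}}

```text
t: 15.75
ee_pos: [598.7, 316.8, 171.4]
orientation: [-1.33, 2.846, 0.0]
ft_force: [-0.5, 0.2, -2.3]
width: 38.3
```

```bash
python3 - <<'E'
from h import *
from workcell import *
o=get_obs();st(o);go(o,553.9,176.6,172,140)
E
```

```text
15.75 [598.75 316.76 171.45] F [-0.53  0.15 -2.32] M [ 0.067  0.074 -0.06 ] w 38.27
yaw 140.1 turn [-0.   0.   0.1] -> turn z 0.1 shift cm [13.619 -5.573 -0.056] q [ 0.469  0.554  1.541  0.     1.046 -1.976]
```

Request:
{"fn": "play_rows", "kwargs": {
  "plan": "3 0.6 -0.25 0 0 0 0;3 1.6 -0.65 0 0 0 0;3 2.2 -0.9 0 0 0 0;3 2.5 -1.02 0 0 0 0;3 2.5 -1.02 0 0 0 0;3 2.0 -0.82 0 0 0 0;3 1.4 -0.57 0 0 0 0;3 0.82 -0.34 0 0 0 0;3 0 0 0 0 0 0;3 0 0 0 0 0 0"
}}

```text
t: 17.0
ee_pos: [554.2, 177.1, 171.2]
orientation: [-1.328, 2.846, 0.0]
ft_force: [0.2, 0.3, -2.6]
width: 38.1
```

```bash
python3 - <<'E'
from h import *
from workcell import *
o=get_obs();st(o);go(o,553.9,176.6,94,140)
d=get_image("side");pickle.dump(d,open("side3.pkl","wb"))
face(d,(553.7,176.5),90,115);face(d,(553.7,176.5),105,135)
s0=pickle.load(open("side0.pkl","rb"));face(s0,(531.9+.2556*84-7.15,95.5+81.2-27),38,46)
P=cloud(s0);print("rack edge front:");
E
```

```text
17.0 [554.25 177.12 171.24] F [ 0.15  0.33 -2.55] M [ 0.138  0.032 -0.058] w 38.06
yaw 140.03 turn [-0.01  0.03  0.03] -> turn z 0.03 shift cm [ 6.600e-02 -5.000e-03  7.724e+00] q [ 0.289  0.424  1.766  0.     0.951 -2.155]
rack-frame x range [-28.5  25.1] y med 27.4 slope deg 0.4 138
rack-frame x range [-28.3  24.9] y med 28.0 slope deg 0.8 170Traceback (most recent call last):
  File "<stdin>", line 6, in <module>
  File "h.py", line 25, in face
    print("rack-frame x range",np.percentile(x,[1,99]).round(1),"y med",np.median(y).round(1),"slope deg",np.degrees(np.polyfit(x[abs(x)<20],y[abs(x)<20],1)[0]).round(1),len(x))
                                                                                                                     ~~~~~~~~~~^^^^^^^^^^^^^^^^^^^^^^^^^^^^^
    raise TypeError("expected non-empty vector for x")
TypeError: expected non-empty vector for x
```

Same picture as for the first bottle; small correction, then down.

Request:
{"fn": "play_rows", "kwargs": {
  "plan": "3 0.01 -0.06 1.5 0 0 0;3 0 0 1.5 0 0 0;3 0 0 1 0 0 0;3 0 0 0.5 0 0 0;3 0 0 0.4 0 0 0;3 0 0 0.4 0 0 0;3 0 0 0 0 0 0"
}}

```text
t: 17.92
ee_pos: [554.3, 176.1, 118.1]
orientation: [1.328, -2.847, -0.0]
ft_force: [-0.8, -0.4, -3.0]
width: 38.7
```

```bash
python3 - <<'E'
from h import *
from workcell import *
o=get_obs();st(o)
E
```

```text
17.93 [554.29 176.11 118.12] F [-0.78 -0.42 -3.03] M [0.087 0.021 0.027] w 38.69
```

Request:
{"fn": "play_rows", "kwargs": {
  "plan": "3 0 0 0.6 0 0 0;3 0 0 0.6 0 0 0;3 0 0 0.6 0 0 0;3 0 0 0.4 0 0 0;3 0 0 0.2 0 0 0;3 0 0 0.15 0 0 0;3 0 0 0 0 0 0;3 0 0 0 0 0 0;3 0 0 0 0 0 0;3 0 0 0 0 0 0"
}}

```text
t: 19.18
ee_pos: [554.6, 176.2, 93.0]
orientation: [-1.328, 2.847, -0.0]
ft_force: [-0.0, -1.8, 4.5]
width: 38.2
```

```bash
python3 - <<'E'
from h import *
from workcell import *
o=get_obs();st(o);go(o,554.5,176.3,93,140)
d=get_image("side");pickle.dump(d,open("side4.pkl","wb"))
face(d,(553.7,176.5),47,65)
c=d["pixels"][130:270,270:410,::-1];cv2.imwrite("pics/side4.png",cv2.resize(c,None,fx=3,fy=3,interpolation=cv2.INTER_CUBIC))
E
```

```text
19.18 [554.56 176.18  93.02] F [-0.04 -1.76  4.49] M [-0.126  0.191 -0.002] w 38.23
yaw 140.01 turn [-0.02  0.03  0.01] -> turn z 0.01 shift cm [-0.006  0.013  0.002] q [ 0.287  0.537  1.805 -0.     0.799 -2.156]
rack-frame x range [-28.3  26.9] y med 26.8 slope deg 0.6 97
```

View pics/side4.png

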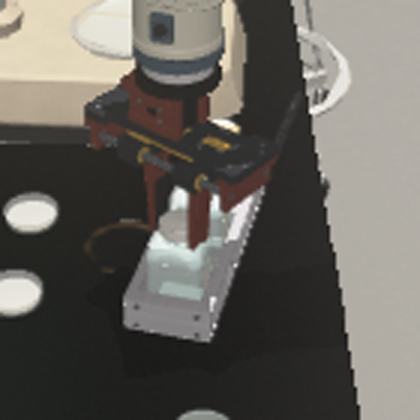

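Bottle is down on the rack floor: the wrist force went from -2.5 to +4.5 N, and the body top is level with its neighbour. Screwing clockwise (tool +z), following the pitch down.

Request:
{"fn": "play_rows", "kwargs": {
  "plan": "3 0 0 0.009 0 0 8;3 0 0 0.009 0 0 8;3 0 0 0.009 0 0 8;3 0 0 0.009 0 0 8;3 0 0 0.009 0 0 8;3 0 0 0.009 0 0 8;3 0 0 0.009 0 0 8;3 0 0 0.009 0 0 8;3 0 0 0.009 0 0 8;3 0 0 0.009 0 0 8;3 0 0 0.009 0 0 8;3 0 0 0.009 0 0 8;3 0 0 0 0 0 0"
}}

```text
t: 20.85
ee_pos: [554.7, 176.1, 92.0]
orientation: [1.229, 2.89, 0.0]
ft_force: [-1.5, -2.4, 5.6]
width: 38.1
```

```bash
python3 - <<'E'
from h import *
from workcell import *
o=get_obs();st(o);go(o,554.5,176.3,93,140)
E
```

```text
20.85 [554.74 176.06  92.  ] F [-1.46 -2.37  5.58] M [-0.48  0.11 -0.02] w 38.12
yaw 43.92 turn [-0.000e+00  6.000e-02 -9.608e+01] -> turn z -96.08 shift cm [-0.003  0.034 -0.1  ] q [ 0.287  0.538  1.806 -0.     0.797 -0.479]
```

Request:
{"fn": "play_rows", "kwargs": {
  "plan": "3 0 0 0.007 0 0 6;3 0 0 0.007 0 0 6;3 0 0 0.007 0 0 6;3 0 0 0 0 0 0"
}}

```text
t: 21.35
ee_pos: [554.7, 176.1, 91.8]
orientation: [1.666, 2.663, 0.001]
ft_force: [-1.4, -1.4, 5.8]
width: 38.2
```

```bash
python3 - <<'E'
from h import *
from workcell import *
o=get_obs();st(o);go(o,554.5,176.3,93,140);print(o["joint_torque"][5])
E
```

```text
21.35 [554.69 176.06  91.79] F [-1.36 -1.44  5.82] M [-0.487  0.16  -0.065] w 38.19
yaw 25.94 turn [ 0.0000e+00  5.0000e-02 -1.1406e+02] -> turn z -114.06 shift cm [-0.006  0.03  -0.121] q [ 0.287  0.539  1.806 -0.     0.796 -0.165]
0.38959817960858345
```

Request:
{"fn": "play_rows", "kwargs": {
  "plan": "3 0 0 0.007 0 0 6;3 0 0 0.007 0 0 6;3 0 0 0 0 0 0"
}}

```text
t: 21.72
ee_pos: [554.6, 176.3, 91.6]
orientation: [1.935, 2.474, 0.001]
ft_force: [-1.1, -0.7, 5.1]
width: 37.8
```

```bash
python3 - <<'E'
from h import *
from workcell import *
o=get_obs();st(o);go(o,554.5,176.3,93,140);print(o["joint_torque"][5])
E
```

```text
21.73 [554.63 176.27  91.6 ] F [-1.1  -0.68  5.14] M [-0.188  0.174 -0.014] w 37.8
yaw 13.95 turn [ 3.0000e-02  5.0000e-02 -1.2605e+02] -> turn z -126.05 shift cm [ 0.005  0.012 -0.14 ] q [ 0.287  0.539  1.806 -0.     0.796  0.044]
0.4820525273680687
```

Request:
{"fn": "play_rows", "kwargs": {
  "plan": "3 0 0 0.007 0 0 6;3 0 0 0.007 0 0 6;3 0 0 0.007 0 0 6;3 0 0 0 0 0 0"
}}

```text
t: 22.22
ee_pos: [554.5, 177.3, 91.4]
orientation: [-2.297, -2.143, -0.002]
ft_force: [-2.0, 4.8, 4.4]
width: 38.3
```

```bash
python3 - <<'E'
from h import *
from workcell import *
o=get_obs();st(o);go(o,554.5,176.3,93,140);print(o["joint_torque"][5])
E
```

```text
22.23 [554.48 177.31  91.43] F [-1.99  4.84  4.42] M [0.813 0.375 0.658] w 38.33
yaw -3.98 turn [ 1.1000e-01  2.0000e-02 -1.4398e+02] -> turn z -143.98 shift cm [ 0.075 -0.066 -0.158] q [2.890e-01 5.390e-01 1.806e+00 1.000e-03 7.950e-01 3.570e-01]
1.0709647089242935
```

Stop reached: Mz rose from about 0 to 0.66 N m. A little more turn and a hold, to tell whether the cap is slipping or pressing firmly.

Request:
{"fn": "play_rows", "kwargs": {
  "plan": "3 0 0 0 0 0 3;3 0 0 0 0 0 0;3 0 0 0 0 0 0;3 0 0 0 0 0 0"
}}

```text
t: 22.72
ee_pos: [554.5, 177.0, 91.3]
orientation: [-2.351, -2.083, -0.002]
ft_force: [-1.9, 5.5, 5.0]
width: 38.2
```

```bash
python3 - <<'E'
from h import *
from workcell import *
o=get_obs();st(o);go(o,554.5,176.3,93,140);print(o["joint_torque"][5])
E
```

```text
22.73 [554.46 176.95  91.33] F [-1.9   5.53  4.95] M [0.908 0.458 0.518] w 38.22
yaw -6.9 turn [ 9.000e-02  1.000e-02 -1.469e+02] -> turn z -146.9 shift cm [ 0.047 -0.045 -0.167] q [2.880e-01 5.400e-01 1.806e+00 1.000e-03 7.950e-01 4.080e-01]
0.5250729247927666
```

The cap slips in the grip at about 0.5–0.65 N m, so it's firmly on the stop. I'll back off anticlockwise by 94°, which allows for up to 10° of bottle play in the hole and leaves the thread between 84° and 94°.

```bash
python3 - <<'E'
from h import *
from workcell import *
d=get_image("side");pickle.dump(d,open("side5.pkl","wb"))
face(d,(553.7,176.5),47,70)
E
```

```text
rack-frame x range [-26.2  27.1] y med 26.6 slope deg -6.4 118
```

Request:
{"fn": "play_rows", "kwargs": {
  "plan": "3 0 0 -0.009 0 0 -5;3 0 0 -0.009 0 0 -8;3 0 0 -0.009 0 0 -8;3 0 0 -0.009 0 0 -8;3 0 0 -0.009 0 0 -8;3 0 0 -0.009 0 0 -8;3 0 0 -0.009 0 0 -8;3 0 0 -0.009 0 0 -8;3 0 0 -0.009 0 0 -8;3 0 0 -0.009 0 0 -8;3 0 0 -0.009 0 0 -8;3 0 0 -0.009 0 0 -6;3 0 0 -0.005 0 0 -3;3 0 0 0 0 0 0;3 0 0 0 0 0 0;3 0 0 0 0 0 0"
}}

```text
t: 24.78
ee_pos: [554.0, 175.3, 92.2]
orientation: [-0.081, -3.14, 0.002]
ft_force: [-2.4, -1.5, 6.2]
width: 38.1
```

```bash
python3 - <<'E'
from h import *
from workcell import *
o=get_obs();st(o);go(o,554.5,176.3,93,140);print(o["joint_torque"][5])
d=get_image("side");pickle.dump(d,open("side6.pkl","wb"));t=get_image("top")
face(d,(553.7,176.5),47,70)
a=cv2.resize(d["pixels"][130:270,270:410,::-1],None,fx=2.8,fy=2.8,interpolation=cv2.INTER_CUBIC)
b=cv2.resize(t["pixels"][150:290,180:320,::-1],None,fx=2.8,fy=2.8,interpolation=cv2.INTER_CUBIC)
cv2.imwrite("pics/end.png",np.hstack([a,b]))
P=cloud(d);Z=P[...,2]
a=np.radians(-14.8)
for n,c in(("tap",(532.2,95.4)),("rk",(510.7,14.2)),("unt",(554,176.5))):
    for lo,hi in ((47,75),(96,118)):
        m=(Z>lo)&(Z<hi)&(np.hypot(P[...,0]-c[0],P[...,1]-c[1])<40);q=P[m]
        if len(q)>5:print(n,lo,len(q),np.median(q,0).round(1),np.percentile(q[:,2],95).round(1))
E
```

```text
24.77 [553.97 175.29  92.22] F [-2.38 -1.48  6.22] M [-0.469  0.38   0.018] w 38.06
yaw 87.05 turn [-4.000e-02 -8.000e-02 -5.295e+01] -> turn z -52.95 shift cm [-0.112  0.024 -0.078] q [ 2.860e-01  5.380e-01  1.806e+00 -1.000e-03  7.990e-01 -1.232e+00]
0.010141849634237587
rack-frame x range [-26.6  26.9] y med 26.5 slope deg 1.9 120
tap 47 74 [514.8 124.4  62.4] 73.7
tap 96 13 [517.6 104.3 106.3] 110.3
rk 47 65 [494.1  43.4  64.2] 74.6
rk 96 61 [503.5  21.6 107.3] 110.4
unt 47 168 [555.1 201.4  60.9] 73.3
unt 96 87 [556.3 201.9 106.7] 116.2
```

View pics/end.png

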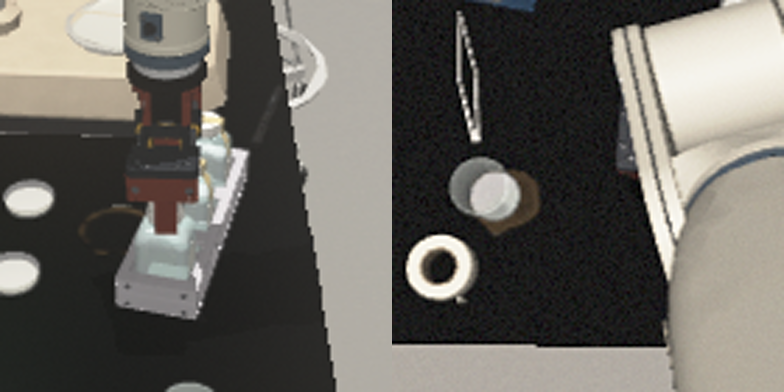

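Request:
{"fn": "play_rows", "kwargs": {
  "plan": "3 0 0 -0.005 0 0 -4;3 0 0 0 0 0 0;3 0 0 0 0 0 0;3 0 0 0 0 0 0;3 0 0 0 0 0 0"
}}

```text
t: 25.5
ee_pos: [554.0, 175.3, 92.3]
orientation: [0.029, -3.141, 0.002]
ft_force: [-1.7, -2.7, 6.7]
width: 38.0
```

```bash
python3 - <<'E'
from h import *
from workcell import *
o=get_obs();st(o);go(o,554.5,176.3,93,140)
face(get_image("side"),(553.7,176.5),47,70)
close_job()
E
```

```text
25.5 [554.01 175.32  92.31] F [-1.71 -2.67  6.73] M [-0.555  0.447 -0.018] w 38.02
yaw 91.05 turn [-4.000e-02 -7.000e-02 -4.895e+01] -> turn z -48.95 shift cm [-0.107  0.026 -0.069] q [ 2.860e-01  5.380e-01  1.806e+00 -1.000e-03  7.990e-01 -1.302e+00]
rack-frame x range [-26.1  26.9] y med 26.6 slope deg 1.6 119
the job is handed in; nothing more can be done
```

The row is complete and the job is handed in at about 25.5 s, with the gripper still holding the untaped cap.

- **Bottles:** The taped bottle stands in the middle place. From the side camera, its cap top is level with the third bottle's (110.3 and 110.4 mm). The untaped bottle stands in the end place, with about 6 N of contact force on the wrist, so it is down on the floor.
- **Screwing home:** I turned the cap clockwise until it stopped. The moment rose from about 0 to 0.66 N m, and the cap slipped slightly in the grip there. I held it on the stop for about 0.5 s.
- **Backing off:** I then turned it back 98°. The camera showed the bottle turning about 8° with the cap in its hole, so the thread should be at about 90° (1.57 rad). It could be a few degrees less because of windup in the grip. I could not read the thread angle directly.
- **Last checks:** The fingers are 38 mm apart on the cap, nothing is moving, and no check failed. In the last pictures, the third bottle, beaker, forceps, tape roll and petri dishes are where they were; I did not check the marker closely. One reading looked slightly off: the side camera puts the untaped bottle's front face about 1.5 mm nearer the robot base's side than ideal, well within the 7 mm allowed.

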